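# Press the guide bushes of strap templates and lay them out by thread colour

### The job

Finish the strap templates lying on the bench: slide each one whose brass bush still stands proud onto the bed of the bench press until the bush is under the punch, and push the palm knob down until the bush is fully home; a template whose bush is already home needs no pressing. Then lay every template flat on the cork mat that has the thread cone of its own colour beside it, orange with orange and ecru with ecru, side by side and not on top of one another. Press the bushes only with the press, leave the knob up, and do not shift the cones or the tape measure, beeswax and pattern weight.

Things in the scene. Friction and masses are not known exactly. Their poses are not given: they have to be found in the camera images.
- punch_tip (a point): Centre of the flat end of the press's steel punch (9 mm diameter, pointing down), 58 mm above the table when up. The press is a dark green cast frame fixed to the table; its column stands from 64 mm behind the punch axis; its overarm (44 mm wide, reaching 19 mm to the front of the punch axis) has its underside 89 mm and its top 125 mm above the table.
- bed_mark (a point): Point on the top face of the press's steel bed, straight below the punch. Its x axis points along the bed toward the column, z up. The bed is smooth, without fences, 20 mm high, and reaches 130 mm from here toward the robot and 60 mm to either side.
- knob_top (a point): Top centre of the round black palm knob (50 mm diameter) on the ram, straight above the punch, 180 mm above the table when up. Pushed straight down it lowers the punch; a spring lifts it again.
- ram (a joint): Travel of the press's ram downward, m: 0 up, at most 0.034. The spring needs about 2 N at the start and 6 N near the bottom; pressing a bush takes about 8 N more. The punch meets a proud bush (on the bed) at about 0.022 and has it home at 0.029.
- mat_1: Cork mat fixed on the table, 180 mm (x) by 190 mm (y), 3 mm thick; origin at the centre of its underside.
- mat_2: The other cork mat, the same size. Origin at the centre of its underside.
- thread_cone_orange_mid (a point): Middle of a standing cone of orange thread, 62 mm diameter, 98 mm high. It stands beside one of the two mats, about 200 mm from that mat's centre and 270 mm or more from the other's, and so shows which mat is for orange templates. It must stay put.
- thread_cone_ecru_mid (a point): The same for the cone of ecru (cream) thread, which shows the mat for ecru templates.
- template_a_center (a point): Centre, half-way up, of an orange strap template: rigid flat bar 150 mm (x) by 50 mm (y) by 14 mm, about 100 g. Its x axis points to the head, where the brass bush sits in an 18 mm hole 50 mm from this centre; the other half is the tail, where it can be gripped across its 50 mm width. May be absent (None).
- bush_a_top (a point): Top centre of the brass bush (16 mm disc) of template_a, the spot that must be under the punch: 50 mm from the template's centre along its x.
- bush_a (a joint): How far this bush is pressed into its template, m: 0 stands 2 mm proud of the face, 0.007 is fully home (5 mm below the face). Starts near 0, or near 0.007 if done before. Friction of 8 N holds it. The punch only enters the 18 mm hole within about 4 mm of its centre.
- template_b_center (a point): Centre, half-way up, of an orange strap template: rigid flat bar 150 mm (x) by 50 mm (y) by 14 mm, about 100 g. Its x axis points to the head, where the brass bush sits in an 18 mm hole 50 mm from this centre; the other half is the tail, where it can be gripped across its 50 mm width. May be absent (None).
- bush_b_top (a point): Top centre of the brass bush (16 mm disc) of template_b, the spot that must be under the punch: 50 mm from the template's centre along its x.
- bush_b (a joint): How far this bush is pressed into its template, m: 0 stands 2 mm proud of the face, 0.007 is fully home (5 mm below the face). Starts near 0, or near 0.007 if done before. Friction of 8 N holds it. The punch only enters the 18 mm hole within about 4 mm of its centre.
- template_c_center (a point): Centre, half-way up, of an ecru strap template: rigid flat bar 150 mm (x) by 50 mm (y) by 14 mm, about 100 g. Its x axis points to the head, where the brass bush sits in an 18 mm hole 50 mm from this centre; the other half is the tail, where it can be gripped across its 50 mm width. May be absent (None).
- bush_c_top (a point): Top centre of the brass bush (16 mm disc) of template_c, the spot that must be under the punch: 50 mm from the template's centre along its x.
- bush_c (a joint): How far this bush is pressed into its template, m: 0 stands 2 mm proud of the face, 0.007 is fully home (5 mm below the face). Starts near 0, or near 0.007 if done before. Friction of 8 N holds it. The punch only enters the 18 mm hole within about 4 mm of its centre.
- template_d_center (a point): Centre, half-way up, of an ecru strap template: rigid flat bar 150 mm (x) by 50 mm (y) by 14 mm, about 100 g. Its x axis points to the head, where the brass bush sits in an 18 mm hole 50 mm from this centre; the other half is the tail, where it can be gripped across its 50 mm width. May be absent (None).
- bush_d_top (a point): Top centre of the brass bush (16 mm disc) of template_d, the spot that must be under the punch: 50 mm from the template's centre along its x.
- bush_d (a joint): How far this bush is pressed into its template, m: 0 stands 2 mm proud of the face, 0.007 is fully home (5 mm below the face). Starts near 0, or near 0.007 if done before. Friction of 8 N holds it. The punch only enters the 18 mm hole within about 4 mm of its centre.
- tape_measure: Teal tape measure, 64 x 80 x 25 mm, bystander; origin at underside centre.
- beeswax: Round cake of beeswax, 48 x 16 mm, bystander; origin at underside centre.
- pattern_weight: Leather-covered pattern weight, 61 x 61 x 54 mm, bystander; origin at underside centre.
There are look-alikes about, which are no part of the job. What is shaped like the part that bears thread_cone_ecru_mid but green is not meant.

How it is judged:
At the end, for the whole second after the job is handed in: Every template present has its bush pressed in at least 5.5 of 7 mm and lies flat and at rest on the cork mat beside the cone of its colour (its centre over the mat, within 60 mm of the mat's centre along x and 80 mm along y; not stacked); the press's knob is up (value of joint each of bush_a, bush_b, bush_c, bush_d above 0.0055 m and ((x of template_a_center in the frame of mat_1 between -0.06 and 0.06 m and y of template_a_center in the frame of mat_1 between -0.08 and 0.08 m and horizontal distance between thread_cone_orange_mid and mat_1 below 0.24 m) or (x of template_a_center in the frame of mat_2 between -0.06 and 0.06 m and y of template_a_center in the frame of mat_2 between -0.08 and 0.08 m and horizontal distance between thread_cone_orange_mid and mat_2 below 0.24 m)) and height (world z) of each of template_a_center, template_b_center, template_c_center, template_d_center below 0.016 m and angle between each of template_a_center, template_b_center, template_c_center, template_d_center's own z axis and vertical below 0.1 rad and ((x of template_b_center in the frame of mat_1 between -0.06 and 0.06 m and y of template_b_center in the frame of mat_1 between -0.08 and 0.08 m and horizontal distance between thread_cone_orange_mid and mat_1 below 0.24 m) or (x of template_b_center in the frame of mat_2 between -0.06 and 0.06 m and y of template_b_center in the frame of mat_2 between -0.08 and 0.08 m and horizontal distance between thread_cone_orange_mid and mat_2 below 0.24 m)) and ((x of template_c_center in the frame of mat_1 between -0.06 and 0.06 m and y of template_c_center in the frame of mat_1 between -0.08 and 0.08 m and horizontal distance between thread_cone_ecru_mid and mat_1 below 0.24 m) or (x of template_c_center in the frame of mat_2 between -0.06 and 0.06 m and y of template_c_center in the frame of mat_2 between -0.08 and 0.08 m and horizontal distance between thread_cone_ecru_mid and mat_2 below 0.24 m)) and ((x of template_d_center in the frame of mat_1 between -0.06 and 0.06 m and y of template_d_center in the frame of mat_1 between -0.08 and 0.08 m and horizontal distance between thread_cone_ecru_mid and mat_1 below 0.24 m) or (x of template_d_center in the frame of mat_2 between -0.06 and 0.06 m and y of template_d_center in the frame of mat_2 between -0.08 and 0.08 m and horizontal distance between thread_cone_ecru_mid and mat_2 below 0.24 m)) and value of joint ram below 0.003 m); the robot touches nothing.
It fails at once if a bush is driven home anywhere but under the punch of the press ((velocity of joint bush_a above 0.003 m/s and value of joint bush_a between 0.0045 and 0.006 m and horizontal distance between bush_a_top and punch_tip above 0.03 m) or (velocity of joint bush_b above 0.003 m/s and value of joint bush_b between 0.0045 and 0.006 m and horizontal distance between bush_b_top and punch_tip above 0.03 m) or (velocity of joint bush_c above 0.003 m/s and value of joint bush_c between 0.0045 and 0.006 m and horizontal distance between bush_c_top and punch_tip above 0.03 m) or (velocity of joint bush_d above 0.003 m/s and value of joint bush_d between 0.0045 and 0.006 m and horizontal distance between bush_d_top and punch_tip above 0.03 m)).
It fails at once if a thread cone is moved more than 3 cm or knocked over (distance of any of thread_cone_orange_mid, thread_cone_ecru_mid from where it was at the start of the episode above 0.03 m).
It fails at once if a bystander (tape measure, beeswax, pattern weight) is moved more than 4 cm (distance of any of tape_measure, beeswax, pattern_weight from where it was at the start of the episode above 0.04 m).
Of template_a, template_b, template_c, template_d only 3 to 4 are there at a start; the rules pass over those that are not, and their reading is None.
At some moment in a run one of template_a, template_b, template_c, template_d may be knocked a few centimetres aside while the robot is not near it.
Once in a run the grip may slacken for a moment while it holds something.
It also fails if it takes over 210 s, if anything falls off the work surface, if the arm or the gripper's body presses on something with over 40 N, if the wrist force passes 120 N, or if a joint passes its speed limit or range.

### The arm

A 7-joint arm with a two-finger parallel gripper is mounted at the origin on a cart in front of the work surface, level with it; the furniture and walls round the work are solid. World frame = base frame: x ahead of the robot, y to its left, z up, the work surface at z = 0. Lengths are in m, angles in rad, forces in N, time in s.
With the tool pointing down it reaches from about 0.4 to 0.85 m from the base axis. Payload 10.4 kg.
Tool frame: the origin (TCP) lies between the finger pads; the fingertips stand 8 mm ahead of it and the grasp point (between the pads) lies 11 mm behind it; z points along the fingers, y is the line along which they close (so a half turn about z gives the same grasp; the last joint's range is limited). The gripper opens to 87 mm and grips with 3 to 60 N. Pads are 19 mm wide; open, the fingers measure 117 mm over their backs; the gripper's body (75 mm by 190 mm) begins 51 mm behind the grasp point.
Start: joints at [1.223, 0.332, -0.065, 1.46, 0.022, 1.35, -0.088], TCP at [0.199, -0.592, 0.231] pointing down, gripper open.
Joint ranges: [-2.6, 2.6], [-0.5, 2.12], [-1.47, 1.34], [0.16, 2.42], [-1.27, 4.41], [0.06, 2.06], [-2.6, 2.6]. Speed limits (rad/s): [2.22, 2.22, 2.79, 2.79, 3.14, 3.14, 3.14].

### API

Orientations are given as a rotation vector (axis times angle).
In Python, from cell import r gives the robot as it stands.
- The arm moves only by the shell command python3 -m crank 'ROWS' [FORCE]. ROWS is JSON, one flat list of numbers, 7 for each row, row after row: the turn, a rotation vector about the world's x, y, z in rad, then the shift along the world's x, y, z in mm, then the closure in counts, from 0 (fully open) to 255 (shut). A call has 1 to 5 rows; each row is the pose to reach, as a shift and turn from the pose commanded when the call began; what a row does not reach only later rows make up. A row lasts 1/12 s, in which the tool goes at most 41.7 mm and 7.16 degrees, less where a joint would pass 70% of its speed; a pose out of reach is approached as far as the arm can. A call with a gripper value outside its range is refused whole. The fingers move at their own pace and stop on an object; FORCE is the grip in N (left out, the last holds). Time passes only in rows, so rows that repeat a pose let the fingers close. It gives the time, the measured TCP pose, the force, the opening and the grip force at its end, in the units of the state.
- r.get_obs(): the state, without advancing time (a new reading comes with each control period).
- r.capture(name): name is "side" or "top"; returns a dict with "color" (384x512x3 uint8, blue, green, red), "z_map" (384x512 float32, m along the optical axis (not along the pixel's ray), 0 where there is no reading), "intrinsics" (3x3 intrinsics, pixels), "dist_coeffs" ([k1, k2, p1, p2, k3] as OpenCV has them; the pictures are not rectified), "extrinsics" (4x4, takes a point from camera to world coordinates). Camera axes: x right, y up, looking along -z (the intrinsics and any distortion apply to the point x, -y, -z); pixel columns grow to the right and rows downward; lengths in m; the calibration is good to about 2 mm. A picture is of the moment at which its call begins.
- r.finish_job(): hands the job in; it is judged then, once.
The state is a dict: "time": time; "qpos": joint angles; "dq": joint speeds; "tau": joint torques, N m; "eef_pos": TCP position; "eef_rot": TCP orientation; "wrist_force": force on the tool from outside, world axes, zero at the start; "ft_torque": the same for the moment, N m; "finger_gap": opening from 0.0 (shut) to 1.0 (fully open); "gripper_force": force on a finger pad.
Only numpy, scipy, OpenCV 4.12 (cv2) and the standard library are available. Lean on these libraries where they do the work, as an engineer would, in place of code of your own. Each camera call takes 0.05 s, during which the arm holds its last target. There are 200 camera calls.

## Working session

There is one attempt and no reset: what is moved stays moved. The work goes in short steps, Python scripts to look and compute and a shell command to move; the robot and the scene stay as the last step left them, time stands still between calls to the robot, and variables do not carry over. Pictures are saved under pics/ and viewed, at most 14 in all, crops included, and the job is handed in when it is done.

```bash
ls; mkdir -p pics; python3 - <<'E'
from cell import r
import cv2
o=r.get_obs(); print({k:o[k] for k in ('time','eef_pos','eef_rot','finger_gap')})
for n in ('top','side'):
    c=r.capture(n); cv2.imwrite(f'pics/{n}0.png',cv2.resize(c['color'],(800,600),interpolation=cv2.INTER_CUBIC))
    print(n,c['intrinsics'].tolist(),c['dist_coeffs'],c['extrinsics'].round(4).tolist())
E
```

```text
pics
{'time': 0.0, 'eef_pos': array([ 0.19932421, -0.59196873,  0.22973453]), 'eef_rot': array([-3.09886322e+00, -5.07805577e-01,  5.10490310e-04]), 'finger_gap': 0.997708919910527}
top [[393.89134658258496, 0.0, 250.99881998242972], [0.0, 393.89134658258496, 191.1716846640516], [0.0, 0.0, 1.0]] [0.01993891 0.         0.         0.         0.        ] [[0.1025, 0.9732, -0.2058, 0.3122], [-0.9947, 0.1009, -0.0181, 0.025], [0.0032, 0.2066, 0.9784, 1.4335], [0.0, 0.0, 0.0, 1.0]]
side [[431.36384752142953, 0.0, 260.6979541862269], [0.0, 431.36384752142953, 197.75063201569412], [0.0, 0.0, 1.0]] [-0.12780422  0.          0.          0.          0.        ] [[-0.9996, 0.0113, -0.0247, 0.5379], [-0.0261, -0.6535, 0.7565, 1.2795], [-0.0076, 0.7569, 0.6535, 1.1883], [0.0, 0.0, 0.0, 1.0]]
```

View pics/top0.png

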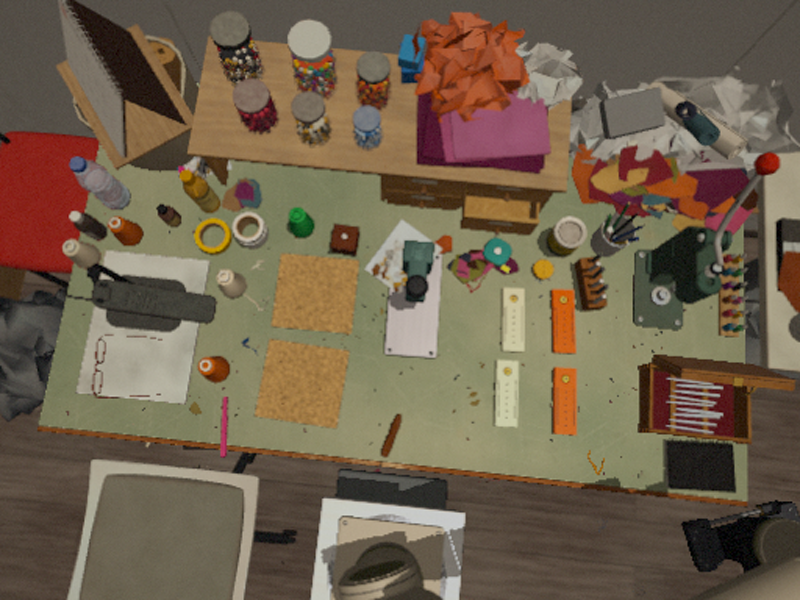

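View pics/side0.png

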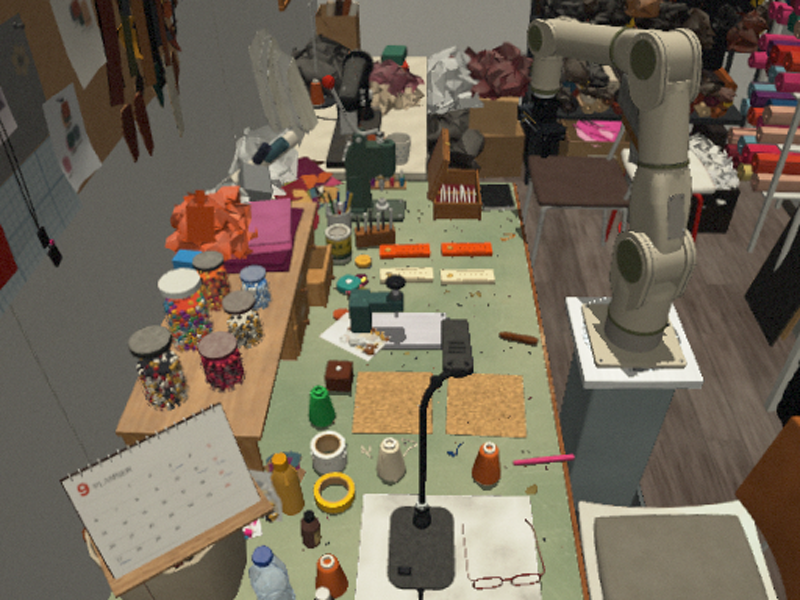

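The top view shows four templates: ecru at (513,320) and (507,393), orange at (564,322) and (564,400). The mats are at (317,292) and (303,383). The press has its knob at (416,288). The cone candidates (top view) are:
- **Ecru (232,283):** beside the far mat, so this is the ecru one.
- **Orange (214,368):** beside the near mat, so this is the orange one.
- **Orange (124,230):** far from both mats, a look-alike.
- **Green (301,222):** excluded by the task.

Next I'll measure and enlarge the bushes.

```bash
cat > h.py <<'E'
import numpy as np, cv2
def ray(c,uv):
    p=cv2.undistortPoints(np.array(uv,float).reshape(-1,1,2),c['intrinsics'],np.array(c['dist_coeffs'])).reshape(-1,2)
    d=np.c_[p[:,0],-p[:,1],-np.ones(len(p))]; E=c['extrinsics']
    return E[:3,3],d@E[:3,:3].T
def plane(c,uv,z):
    o,d=ray(c,uv); return o+d*((z-o[2])/d[:,2])[:,None]
def cloud(c):
    h,w=c['z_map'].shape; u,v=np.meshgrid(np.arange(w),np.arange(h))
    o,d=ray(c,np.c_[u.ravel(),v.ravel()]); return (o+d*c['z_map'].reshape(-1,1)).reshape(h,w,3)
def tri(c1,u1,c2,u2):
    o1,d1=ray(c1,[u1]);o2,d2=ray(c2,[u2]); d1=d1[0]/np.linalg.norm(d1);d2=d2[0]/np.linalg.norm(d2)
    A=np.c_[d1,-d2]; s=np.linalg.lstsq(A,o2-o1,rcond=None)[0]
    a,b=o1+s[0]*d1,o2+s[1]*d2; return (a+b)/2,np.linalg.norm(a-b)
def hsv(c): return cv2.cvtColor(c['color'],cv2.COLOR_BGR2HSV)
def blobs(m,amin=150):
    cs,_=cv2.findContours(m.astype(np.uint8)*255,cv2.RETR_EXTERNAL,cv2.CHAIN_APPROX_NONE)
    return [k for k in cs if cv2.contourArea(k)>amin]
E
python3 - <<'E'
from cell import r
from h import *
t=r.capture('top');s=r.capture('side')
import pickle; pickle.dump((t,s),open('c0.pkl','wb'))
a=cv2.resize(t['color'][175:285,305:385],None,fx=5,fy=5,interpolation=cv2.INTER_CUBIC)
b=cv2.resize(s['color'][150:185,240:320],None,fx=5,fy=5,interpolation=cv2.INTER_CUBIC)
a[:b.shape[0]//1,:]  # same width
cv2.imwrite('pics/temp.png',np.vstack([a,b])[:, :][:725]) 
im=np.vstack([a,b]); f=600/im.shape[0]; cv2.imwrite('pics/temp.png',np.hstack([cv2.resize(a,(400,550)),np.vstack([b,np.zeros((550-b.shape[0],400,3),np.uint8)])]))
for n,c in (('top',t),('side',s)):
    X=cloud(c); H=hsv(c)
    for nm,m in (('orange',(H[...,0]>5)&(H[...,0]<14)&(H[...,1]>200)&(H[...,2]>120)),('ecru',(H[...,0]>18)&(H[...,0]<40)&(H[...,1]<90)&(H[...,2]>150)),('cork',(H[...,0]>10)&(H[...,0]<20)&(H[...,1]>90)&(H[...,1]<190)&(H[...,2]>140))):
        for k in blobs(m,150):
            mm=np.zeros(m.shape,np.uint8);cv2.drawContours(mm,[k],-1,1,-1)
            P=X[(mm>0)&(c['z_map']>0)]; q=np.median(P,0)
            if not(0.2<q[0]<0.9 and -.5<q[1]<.6): continue
            rc=cv2.minAreaRect(k); print(n,nm,np.round(rc[0],1),np.round(rc[1],1),round(rc[2],1),'cloud',q.round(3),'zmax',np.percentile(P[:,2],95).round(3))
E
```

```text
top orange [360.5 256.5] [41. 13.] 90.0 cloud [ 0.418 -0.36   0.013] zmax 0.018
top orange [360.  205.5] [39. 14.] 90.0 cloud [ 0.6   -0.35   0.013] zmax 0.018
top ecru [288.7 278.5] [74.3 41.3] 6.1 cloud [ 0.296 -0.127 -0.001] zmax 0.004
top ecru [324.4 251.2] [15.2 43.8] 2.7 cloud [ 0.42  -0.231  0.012] zmax 0.018
top ecru [348.5 211.3] [68.5 42. ] 20.1 cloud [ 0.577 -0.276  0.002] zmax 0.016
top ecru [254.3 162.5] [23.7 40.5] 36.5 cloud [0.724 0.055 0.03 ] zmax 0.039
top cork [192.9 244.9] [52.9 50.5] 9.5 cloud [0.393 0.239 0.002] zmax 0.007
top cork [201.4 187.3] [51.5 47. ] 5.6 cloud [0.608 0.236 0.002] zmax 0.007
top cork [321.1 133.9] [47.2 12.6] 5.9 cloud [ 0.86  -0.179  0.009] zmax 0.094
side orange [298.5 159.5] [ 7. 31.] 90.0 cloud [ 0.417 -0.354  0.015] zmax 0.021
side orange [258.5 160. ] [ 8. 31.] 90.0 cloud [ 0.602 -0.345  0.015] zmax 0.021
side ecru [261. 250.] [266. 222.] 90.0 cloud [0.473 0.405 0.003] zmax 0.037
side cork [311.2 258.7] [51.1 39.7] 2.2 cloud [0.392 0.247 0.004] zmax 0.008
side cork [250.5 257. ] [50.  39.3] 1.5 cloud [0.619 0.236 0.004] zmax 0.008
side cork [139.3 199.4] [ 90.  178.3] 14.0 cloud [0.888 0.374 0.214] zmax 0.218
```

View pics/temp.png

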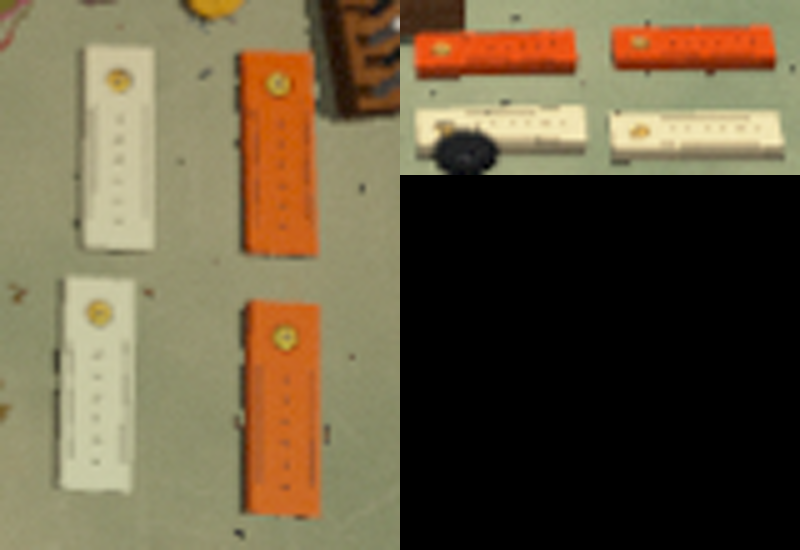

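The crop shows the far ecru bush shadowed, perhaps recessed. The others are ambiguous, so I'll decide by depth. I'll also measure the press, the cones and the lamp.

```bash
python3 - <<'E'
from cell import r
from h import *
import pickle
T=[r.capture('top') for _ in range(6)];S=[r.capture('side') for _ in range(6)]
t,s=T[0],S[0]; t['z_map']=np.mean([x['z_map'] for x in T],0); s['z_map']=np.mean([x['z_map'] for x in S],0)
t['color']=np.mean([x['color'] for x in T],0).astype(np.uint8); s['color']=np.mean([x['color'] for x in S],0).astype(np.uint8)
pickle.dump((t,s),open('c1.pkl','wb'))
XT,XS=cloud(t),cloud(s);H=hsv(t)
print('noise z', np.std([cloud(x)[250,330,2] for x in T]))
# bushes: crop px/5 + offset
for n,(u,v) in dict(ecFar=(119,81),ecNear=(99,313),orFar=(278,84),orNear=(286,338)).items():
    u=u/5+305;v=v/5+175
    ui,vi=int(round(u)),int(round(v))
    print(n,(round(u,1),round(v,1)),'bush z',np.sort(XT[vi-1:vi+2,ui-1:ui+2,2].ravel()).round(4)[[0,4,8]],'face z',np.median(XT[vi+8:vi+25,ui-2:ui+3,2]).round(4),plane(t,[(u,v)],.014)[0].round(4))
# high things
for n,X,c in (('top',XT,t),('side',XS,s)):
    m=(X[...,2]>.04)&(X[...,0]>.25)&(X[...,0]<.85)&(X[...,1]>-.5)&(X[...,1]<.75)&(c['z_map']>0)
    k,lab,st,ce=cv2.connectedComponentsWithStats(m.astype(np.uint8))
    for i in range(1,k):
        if st[i,4]<25: continue
        P=X[lab==i]; print(n,ce[i].round(),st[i,4],'lo',np.percentile(P,3,axis=0).round(3),'hi',np.percentile(P,97,axis=0).round(3),'col',c['color'][lab==i].mean(0).round())
a=cv2.resize(t['color'][125:255,60:240],(800,578),interpolation=cv2.INTER_CUBIC); cv2.imwrite('pics/cones.png',a)
E
```

```text
noise z 0.0024178954541745064
ecFar (328.8, 191.2) bush z [0.0053 0.0084 0.0107] face z 0.0126 [ 0.6402 -0.2337  0.014 ]
ecNear (324.8, 237.6) bush z [0.0117 0.013  0.0172] face z 0.0124 [ 0.4685 -0.2299  0.014 ]
orFar (360.6, 191.8) bush z [0.0118 0.0138 0.0152] face z 0.0125 [ 0.65   -0.3501  0.014 ]
orNear (362.2, 242.6) bush z [0.0136 0.0147 0.0153] face z 0.0126 [ 0.4646 -0.3641  0.014 ]
top [79. 94.] 458 lo [0.789 0.585 0.204] hi [0.849 0.694 0.333] col [ 69.  96. 119.]
top [274. 120.] 2781 lo [ 0.801 -0.261  0.046] hi [0.849 0.45  0.215] col [ 45.  75. 100.]
top [ 63. 115.] 555 lo [0.711 0.624 0.047] hi [0.817 0.748 0.292] col [106. 104. 111.]
top [126. 120.] 382 lo [0.775 0.473 0.045] hi [0.845 0.54  0.209] col [ 28.  83. 112.]
top [395. 148.] 508 lo [ 0.751 -0.479  0.044] hi [ 0.839 -0.395  0.272] col [58. 67. 70.]
top [106. 136.] 126 lo [0.696 0.506 0.046] hi [0.766 0.611 0.247] col [34. 46. 60.]
top [191. 141.] 182 lo [0.689 0.251 0.044] hi [0.784 0.307 0.271] col [ 40. 100.  26.]
top [158. 146.] 200 lo [0.692 0.365 0.042] hi [0.771 0.439 0.239] col [126. 147. 159.]
top [ 
[... 1397 characters left out ...]
]
side [210. 286.] 241 lo [0.706 0.374 0.041] hi [0.769 0.531 0.232] col [146. 167. 178.]
side [249. 291.] 267 lo [0.584 0.421 0.042] hi [0.628 0.455 0.099] col [121. 147. 157.]
side [312. 293.] 263 lo [0.383 0.429 0.042] hi [0.427 0.463 0.098] col [ 50.  85. 142.]
side [198. 336.] 200 lo [0.732 0.591 0.043] hi [0.767 0.621 0.1  ] col [43. 53. 65.]
side [176. 361.] 195 lo [0.763 0.729 0.057] hi [0.805 0.75  0.206] col [141. 126. 115.]
side [210. 366.] 319 lo [0.681 0.683 0.042] hi [0.722 0.72  0.098] col [ 53.  88. 146.]
side [341. 366.] 30 lo [0.314 0.668 0.044] hi [0.359 0.693 0.055] col [ 72.  82. 122.]
side [315. 370.] 53 lo [0.368 0.691 0.043] hi [0.454 0.702 0.055] col [ 86.  97. 132.]
```

View pics/cones.png

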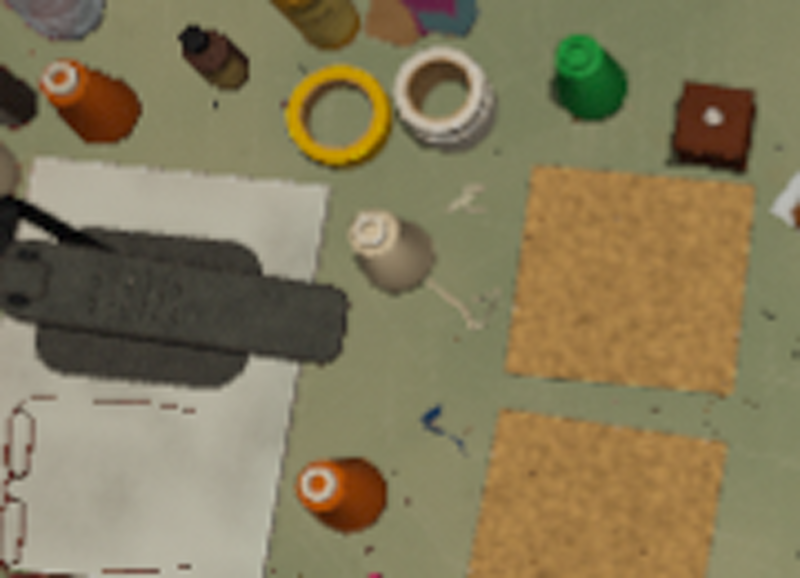

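The crop confirms the ecru cone (near 390,250, beside the far mat) and the orange cone (near 345,490, beside the near mat). The green cone and the far orange cone are look-alikes. Depth shows the far ecru bush is home and the other three are proud. Next come precise poses.

```bash
cat >> h.py <<'E'
def rectpose(c,k,z):
    p=plane(c,k.reshape(-1,2),z)[:,:2].astype(np.float32)
    (x,y),(w,h),a=cv2.minAreaRect(p*1000)
    if w<h: a+=90; w,h=h,w
    a=(a+90)%180-90
    return np.round([x,y,w,h,a],1)
def tmask(c,col):
    H=hsv(c); h,s,v=H[...,0],H[...,1],H[...,2]
    return (h>=4)&(h<15)&(s>190)&(v>110) if col=='o' else (h>18)&(h<45)&(s<75)&(v>175)
E
python3 - <<'E'
from h import *
import pickle
t,s=pickle.load(open('c1.pkl','rb'))
XT,XS=cloud(t),cloud(s)
H=hsv(t)
print('ecru px hsv',H[250,324],H[260,320],'green',H[270,345],'side',hsv(s)[172,275],hsv(s)[171,310])
for n,c,X,z in (('top',t,XT,.014),('side',s,XS,.014)):
  for col in 'oe':
    for k in blobs(tmask(c,col),80):
        q=plane(c,[k.reshape(-1,2).mean(0)],.014)[0]
        if .35<q[0]<.72 and -.45<q[1]<-.15: print(n,col,rectpose(c,k,z))
# bush: brass mask
for n,c in (('top',t),('side',s)):
    h=hsv(c); 
    X=cloud(c)
    m=(h[...,0]>15)&(h[...,0]<30)&(h[...,1]>110)&(X[...,0]>.4)&(X[...,0]<.72)&(X[...,1]<-.15)&(X[...,1]>-.45)
    for k in blobs(m,4): print(n,'brass',cv2.contourArea(k),k.reshape(-1,2).mean(0).round(1),plane(c,[k.reshape(-1,2).mean(0)],.015)[0].round(4))
# knob / press
for n,X in (('top',XT),('side',XS)):
    P=X[(X[...,2]>.168)&(X[...,2]<.2)&(abs(X[...,1])<.06)&(X[...,0]>.5)&(X[...,0]<.75)]
    (x,y),rad=cv2.minEnclosingCircle((P[:,:2]*1000).astype(np.float32)); print(n,'knob',len(P),P.mean(0).round(4),x,y,rad,P[:,2].max())
    m=(abs(X[...,2]-.02)<.006)&(abs(X[...,1])<.11)&(X[...,0]>.4)&(X[...,0]<.66)
    m=m&(hsv(t if n=='top' else s)[...,2]>150)
    k=max(blobs(m,100),key=cv2.contourArea); print('bed',rectpose(t if n=='top' else s,k,.02),cv2.boundingRect(k))
    m=(abs(X[...,2]-.11)<.025)&(abs(X[...,1])<.08)&(X[...,0]>.5)&(X[...,0]<.8); P=X[m]; print('arm',P.mean(0).round(3),np.percentile(P,3,axis=0).round(3),np.percentile(P,97,axis=0).round(3))
E
```

```text
ecru px hsv [ 28  51 174] [ 30  44 201] green [ 31  63 145] side [ 24  64 240] [ 37  61 158]
top o [ 416.3 -359.9  145.6   46.4    2.3]
top o [ 599.7 -350.3  146.5   51.2    2.8]
top e [ 420.3 -231.4  148.5   49.3    2.2]
top e [ 593.2 -235.7  149.2   48.     3.7]
side o [ 413.5 -355.2  146.    55.6    1.1]
side o [ 600.  -348.1  145.2   63.4    0.9]
side e [ 416.8 -237.5  150.7   43.5    1.1]
side e [ 590.1 -238.2  152.3   50.9    0.9]
top brass 14.0 [361.8 242. ] [ 0.4665 -0.3624  0.015 ]
top brass 9.0 [324.5 237.1] [ 0.4701 -0.2285  0.015 ]
top brass 12.0 [360.3 191.4] [ 0.6511 -0.3488  0.015 ]
top brass 8.0 [328.2 190.5] [ 0.6424 -0.2312  0.015 ]
top brass 52.5 [347.3 174.7] [ 0.7096 -0.2978  0.015 ]
top brass 14.5 [323.1 171.8] [ 0.7115 -0.208   0.015 ]
top brass 4.5 [308.4 170.8] [ 0.7098 -0.1532  0.015 ]
side brass 6.5 [232.3 178.3] [ 0.7105 -0.2072  0.015 ]
side brass 30.0 [234. 167.] [ 0.7093 -0.2908  0.015 ]
top knob 186 [0.6086 0.0014 0.1771] 609.9730834960938 1.1166021823883057 26.075023651123047 0.1811603785947984
bed [569.8  -0.6 175.6 119.3   1.5] (247, 181, 35, 48)
arm [0.677 0.003 0.122] [ 0.592 -0.029  0.104] [0.722 0.037 0.126]
side knob 105 [0.6105 0.0079 0.179 ] 641.8505859375 13.979981422424316 75.93822479248047 0.19955264031734166
bed [570.4  -2.3 179.  113.3   1. ] (241, 200, 45, 20)
arm [0.666 0.016 0.117] [ 0.597 -0.019  0.09 ] [0.722 0.037 0.13 ]
```

All four heads point +x, away from the robot. The punch is at about (0.610, 0.000), bed yaw is about 1.5°, and template tops are at 13–14 mm. I'll start with the near ecru template, gripping at (0.379, −0.232).

```bash
python3 -m crank '[0,0,-0.058,18,36,-10,0, 0,0,-0.116,36,72,-20,0, 0,0,-0.174,54,108,-30,0, 0,0,-0.232,72,144,-40,0, 0,0,-0.29,90,180,-50,0]' 25
python3 -m crank '[0,0,0,18,36,-10,0, 0,0,0,36,72,-20,0, 0,0,0,54,108,-30,0, 0,0,0,72,144,-40,0, 0,0,0,90,180,-50,0]'
python3 -m crank '[0,0,0,0,0,0,0,0,0,0,0,0,0,0]'
cat > st.py <<'E'
from cell import r
import numpy as np
from scipy.spatial.transform import Rotation as R
o=r.get_obs(); M=R.from_rotvec(o['eef_rot']).as_matrix()
print('t',round(o['time'],2),'pos',(o['eef_pos']*1000).round(1),'xyaw',np.degrees(np.arctan2(M[1,0],M[0,0])).round(2),'z',M[:,2].round(3),'F',o['wrist_force'].round(1),'gap mm',round(o['finger_gap']*87,1),'grip',round(float(o['gripper_force']),1))
E
python3 st.py
```

```text
time: 1.22
eef_pos: [0.29, -0.4106, 0.1802]
eef_rot: [3.141, 0.05, 0.0]
wrist_force: [0.9, -0.0, 1.0]
finger_gap: 0.997
gripper_force: 0.0
time: 1.63
eef_pos: [0.38, -0.2306, 0.1305]
eef_rot: [3.14, 0.054, 0.001]
wrist_force: [1.3, -0.8, -0.6]
finger_gap: 1.003
gripper_force: 0.0
time: 1.8
eef_pos: [0.3802, -0.2303, 0.1304]
eef_rot: [-3.141, -0.062, 0.0]
wrist_force: [-0.1, -0.7, 0.4]
finger_gap: 1.001
gripper_force: 0.0
t 1.8 pos [ 380.2 -230.3  130.4] xyaw 2.26 z [-0.  0. -1.] F [-0.1 -0.7  0.4] gap mm 87.1 grip 0.0
```

```bash
python3 -m crank '[0,0,0,0,-1,-40,0, 0,0,0,0,-1,-80,0, 0,0,0,0,-1,-110,0, 0,0,0,0,-1,-119,0, 0,0,0,0,-1,-119,0]' >/dev/null
python3 -m crank '[0,0,0,0,0,0,255,0,0,0,0,0,0,255,0,0,0,0,0,0,255,0,0,0,0,0,0,255,0,0,0,0,0,0,255]' 25; python3 -m crank '[0,0,0,0,0,0,255,0,0,0,0,0,0,255]'>/dev/null; python3 st.py
python3 - <<'E'
from cell import r
from h import *
t=r.capture('top');s=r.capture('side')
a=cv2.resize(t['color'][190:290,260:400],(560,400));b=cv2.resize(s['color'][130:200,220:360],(560,280))
cv2.imwrite('pics/grasp1.png',cv2.resize(np.vstack([a,b]),(480,583)))
E
```

```text
time: 2.63
eef_pos: [0.3797, -0.2337, 0.0121]
eef_rot: [3.14, 0.054, 0.001]
wrist_force: [0.6, 0.7, -0.4]
finger_gap: 0.708
gripper_force: 0.0
t 2.8 pos [ 379.5 -233.4   11.7] xyaw 2.0 z [ 0. -0. -1.] F [-0.9  0.2  3.2] gap mm 49.5 grip 25.0
```

View pics/grasp1.png

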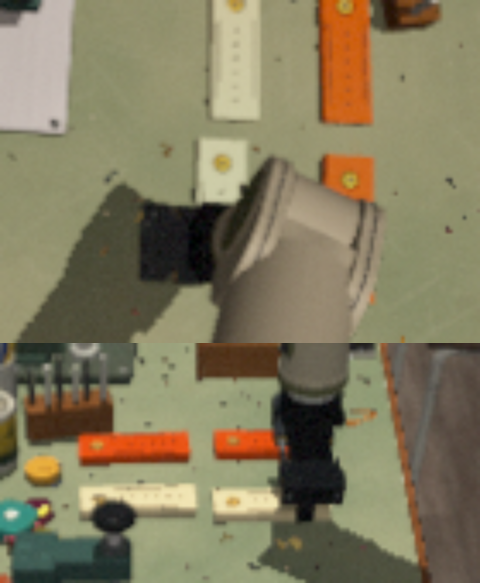

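The picture shows the near ecru template gripped at its tail (side view near 305,505), with the head visible. Gap is 49.5 mm and grip is 25 N. Now I'll carry it to the bed from the front.

```bash
python3 -m crank '[0,0,0,0,0,15,255, 0,0,0,5,15,28,255, 0,0,0,10,50,28,255, 0,0,0,18,88,28,255, 0,0,0,25,126,28,255]' >/dev/null
python3 -m crank '[0,0,0,8,38,0,255, 0,0,0,15,76,0,255, 0,0,0,15,107,0,255, 0,0,0,30,107,0,255, 0,0,0,50,107,0,255]' >/dev/null
python3 st.py
```

```text
t 3.73 pos [453.7   1.7  39.4] xyaw 2.24 z [-0.001 -0.    -1.   ] F [ 0.4 -1.  -1.1] gap mm 49.7 grip 25.0
```

```bash
python3 -m crank '[0,0,0,25,-4.5,0,255, 0,0,0,50,-4.5,0,255, 0,0,0,66,-4.5,0,255, 0,0,0,66,-4.5,-6,255, 0,0,0,66,-4.5,-6,255]' >/dev/null
python3 st.py
python3 - <<'E'
from cell import r
from h import *
import pickle
S=[r.capture('side') for _ in range(2)];t=r.capture('top')
pickle.dump((S,t),open('c2.pkl','wb'))
s=S[0]['color'][165:225,210:290]
cv2.imwrite('pics/press1.png',cv2.resize(s,(800,600),interpolation=cv2.INTER_CUBIC))
E
```

```text
t 4.15 pos [519.9  -4.6  32.2] xyaw 2.0 z [-0.002  0.001 -1.   ] F [-0.8  0.2 -1.1] gap mm 49.7 grip 25.0
```

View pics/press1.png

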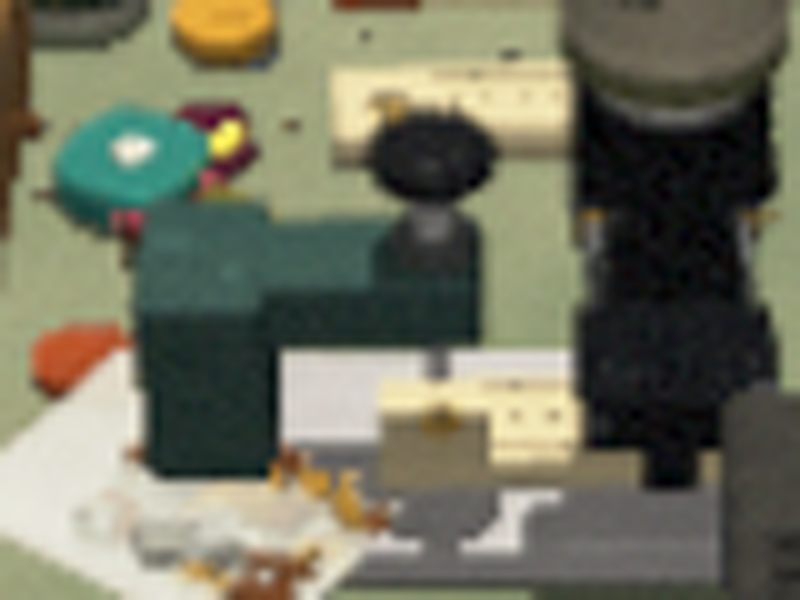

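The crop shows the punch entering from above at (437,350–378) and the bush at (442,418) in the overarm's shadow, nearly below it. I'll quantify that.

```bash
python3 - <<'E'
from h import *
import pickle
S,t=pickle.load(open('c2.pkl','rb')); s=S[0]; s['color']=np.mean([x['color'] for x in S],0).astype(np.uint8)
g=hsv(s)
print(s['color'][196:212,247:262].astype(int).sum(2)//3)
# brass centroid & weighted
roi=s['color'][203:211,247:262].astype(float); sat=g[203:211,247:262,1].astype(float)
print(sat.astype(int))
def onY(uv,y):
    o,d=ray(s,[uv]); return (o+d[0]*((y-o[1])/d[0,1])).round(4)
for y in (-.001,.001,.003):print('punch px(253.2,201)',onY((253.2,201),y),onY((253.2,203),y))
for b in ((253.7,206.3),(254.2,206.8),(254,206.5)): print('bush',b,plane(s,[b],.0365)[0].round(4))
X=cloud(t);P=X[(X[...,2]>.168)&(X[...,2]<.2)&(abs(X[...,1])<.06)&(X[...,0]>.5)&(X[...,0]<.75)];print('knob top',P.mean(0).round(4),P[:,:2].min(0),P[:,:2].max(0))
# knob as dark ellipse in side view & top view: contour centre cast to plane z=.172
for n,c,(u0,u1,v0,v1) in (('side',s,(243,264,172,188)),('top',t,(250,285,165,200))):
    m=np.zeros(c['color'].shape[:2],bool); m[v0:v1,u0:u1]=(c['color'][v0:v1,u0:u1].max(2)<55)
    k=max(blobs(m,5),key=cv2.contourArea); (e,ax,an)=cv2.fitEllipse(k); print(n,'knob ell',np.round(e,1),np.round(ax,1),plane(c,[e],.172)[0].round(4))
E
```

```text
[[ 40  40  39  39  44  41  38  39  39  38  38 105 139 145 145]
 [ 42  37  37  37  40  40  40  39  39  39  35 104 139 146 145]
 [ 37  43  39  38  40  37  38  39  37  38  35 100 136 145 144]
 [ 59  56  59  56  57  49  57  62  76  80  77 127 142 142 141]
 [173 174 173 170 172 140  99 107 187 199 200 205 208 209 209]
 [207 206 206 206 208 163 112 116 200 214 212 213 213 212 212]
 [210 212 213 212 213 165 115 117 199 211 212 213 212 213 212]
 [211 215 215 216 216 208 182 196 213 215 215 205 189 171 169]
 [214 215 215 215 216 215 211 214 216 216 216 212 210 207 207]
 [213 216 216 215 217 202 173 157 186 211 217 217 215 216 214]
 [195 158 148 149 144 128 101  82 112 140 147 148 208 216 173]
 [189 125 104 103  97  86  77  73  76  93 102 106 205 217 207]
 [188 126 104 106 103  95  93  91  99 102 105 106 205 216 218]
 [130 110 106 104 105 104 104 102 104 104 106 106 177 188 189]
 [101 102 105 106 104 106 103 105 105 106 105 106 199 209 208]
 [101 108 109 107 109 109 108 107 109 109 110 108 143 150 149]]
[[ 20  49  57  56  55  64  68  70  59  59  60  62  70  65  65]
 [ 23  58  66  65  66  65  6
[... 263 characters left out ...]
81  76  77  70  65  63]
 [ 24  62  73  77  76  79  84  84  75  77  75  74  75  79  78]
 [ 22  70  74  75  77  75  76  77  77  74  76  72  73  68  71]]
punch px(253.2,201) [ 0.6095 -0.001   0.0647] [ 0.6098 -0.001   0.0542]
punch px(253.2,201) [0.6094 0.001  0.0665] [0.6096 0.001  0.056 ]
punch px(253.2,201) [0.6093 0.003  0.0683] [0.6095 0.003  0.0577]
bush (253.7, 206.3) [ 0.6081 -0.0011  0.0365]
bush (254.2, 206.8) [0.606  0.0018 0.0365]
bush (254, 206.5) [6.068e-01 1.000e-04 3.650e-02]
knob top [0.6089 0.0089 0.1796] [ 0.50159138 -0.01975126] [0.63382667 0.047366  ]
side knob ell [252.8 180.6] [ 7.8 11.3] [0.6088 0.0043 0.172 ]
top knob ell [265.6 178.5] [ 4.9 12.6] [0.6248 0.005  0.172 ]
```

```bash
python3 -m crank '[0,0,0,1.5,0.5,0,255, 0,0,0,1.5,0.5,-1,255, 0,0,0,1.5,0.5,-1,73, 0,0,0,1.5,0.5,-1,73, 0,0,0,1.5,0.5,-1,73]' >/dev/null
python3 -m crank '[0,0,0,0,0,0,73,0,0,0,0,0,0,73]' >/dev/null; python3 st.py
python3 -m crank '[0,0,0,0,0,40,73, 0,0,0,0,0,80,73, 0,0,0,0,0,120,73, 0,0,0,0,0,160,255, 0,0,0,0,0,190,255]' >/dev/null
python3 -m crank '[0,0,0,30,0,0,255, 0,0,0,60,4,0,255, 0,0,0,89,5,0,255, 0,0,0,89,5,0,255,0,0,0,89,5,0,255]' >/dev/null
python3 st.py
python3 - <<'E'
from cell import r
from h import *
S=[r.capture('side') for _ in range(3)]; s=S[0]; c=np.mean([x['color'] for x in S],0).astype(np.uint8)
sat=cv2.cvtColor(c,cv2.COLOR_BGR2HSV)[203:212,247:262,1].astype(float); print(sat.astype(int))
w=np.clip(sat-85,0,None); v,u=np.mgrid[203:212,247:262]; b=((u*w).sum()/w.sum(),(v*w).sum()/w.sum()); print(b,plane(s,[b],.036)[0].round(4))
E
```

```text
t 4.88 pos [522.   -4.3  32.7] xyaw 1.99 z [ 0. -0. -1.] F [-0.4  0.1 -0.3] gap mm 61.5 grip 0.0
t 5.72 pos [611.5   1.  221.5] xyaw 2.01 z [-0.001  0.001 -1.   ] F [-0.3 -0.1  0. ] gap mm 23.4 grip 0.0
[[ 32  44  49  47  44  61  55  58  51  50  50  44  43  51  55]
 [ 35  69  73  73  74  73  73  77  77  76  77  76  72  71  76]
 [ 46  70  74  73  73 100 105  94  81  72  73  71  78  75  74]
 [ 51  75  75  75  86 125 110 138 110  79  74  78  73  73  75]
 [ 56  73  74  74 106 153 149 161 117  80  78  77  75  73  77]
 [ 57  73  75  73  82 105 122 127  89  78  75  78  77  77  74]
 [ 54  72  73  73  75  77  83  84  75  76  76  73  80  78  76]
 [ 55  70  73  75  77  76  78  76  77  73  79  76  75  76  76]
 [ 54  73  78  76  75  76  78  78  76  74  74  78  75  76  72]]
(np.float64(253.20833333333334), np.float64(206.7663043478261)) [0.61   0.0011 0.036 ]
```

The bush is now at (0.610, 0.001), under the punch. I'll press.

```bash
python3 -m crank '[0,0,0,-1.5,0,-15,255, 0,0,0,-1.5,0,-28,255, 0,0,0,-1.5,0,-35,255,0,0,0,-1.5,0,-35,255,0,0,0,-1.5,0,-35,255]' >/dev/null; python3 st.py
python3 -m crank '[0,0,0,0,0,-4,255, 0,0,0,0,0,-8,255, 0,0,0,0,0,-12,255,0,0,0,0,0,-16,255,0,0,0,0,0,-20,255]' >/dev/null; python3 st.py
python3 -m crank '[0,0,0,0,0,-3,255, 0,0,0,0,0,-6,255, 0,0,0,0,0,-9,255,0,0,0,0,0,-11,255,0,0,0,0,0,-11,255]' >/dev/null; python3 st.py
```

```text
t 6.28 pos [6.090e+02 5.000e-01 1.876e+02] xyaw 1.99 z [-0.001 -0.    -1.   ] F [-1.  -0.2  2.5] gap mm 0.5 grip 1.0
t 6.7 pos [6.098e+02 6.000e-01 1.675e+02] xyaw 1.99 z [ 0.001 -0.    -1.   ] F [ 0.1 -0.8  4.8] gap mm 0.6 grip 2.6
t 7.12 pos [609.9   0.7 159.1] xyaw 1.98 z [ 0.002 -0.001 -1.   ] F [-9.3 -1.5 23.9] gap mm 0.3 grip 12.0
```

```bash
python3 -m crank '[0,0,0,0,0,-1,255, 0,0,0,0,0,-1,255,0,0,0,0,0,-2,255,0,0,0,0,0,-2,255]' >/dev/null; python3 st.py
python3 -m crank '[0,0,0,0,0,15,255, 0,0,0,0,0,40,255, 0,0,0,-30,0,66,255,0,0,0,-60,-4,66,60, 0,0,0,-87,-6,66,60]' >/dev/null; python3 st.py
python3 - <<'E'
from cell import r
from h import *
S=[r.capture('side') for _ in range(3)]; s=S[0]; c=np.mean([x['color'] for x in S],0).astype(np.uint8)
X=np.mean([cloud(x) for x in S],0)
print('knob max z',np.percentile(X[172:188,243:264,2],[50,90]).round(4), 'bush z',X[204:209,250:257,2].round(3))
cv2.imwrite('pics/press2.png',cv2.resize(c[170:215,220:280],(600,450),interpolation=cv2.INTER_CUBIC))
E
```

```text
t 7.45 pos [6.100e+02 6.000e-01 1.588e+02] xyaw 1.98 z [ 0.003 -0.001 -1.   ] F [-15.5  -2.4  36.9] gap mm 0.6 grip 18.7
t 7.87 pos [521.8  -5.1 221.1] xyaw 2.01 z [ 0.002  0.    -1.   ] F [ 0.8 -0.   0.1] gap mm 7.3 grip 0.0
knob max z [0.0161 0.1806] bush z [[0.035 0.035 0.036 0.037 0.036 0.036 0.035]
 [0.034 0.037 0.036 0.417 0.036 0.034 0.038]
 [0.037 0.032 0.032 0.03  0.031 0.035 0.034]
 [0.035 0.029 0.031 0.029 0.031 0.031 0.034]
 [0.419 0.035 0.032 0.033 0.038 0.036 0.037]]
```

View pics/press2.png

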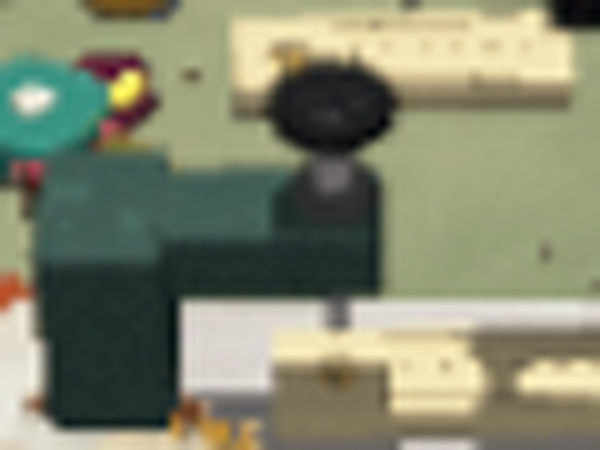

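The crop shows the bush recessed in the hole at (337,375) and the knob up. The force rose to the hard stop at 29 mm of travel. I'll regrasp and carry the template to the ecru mat.

```bash
python3 -m crank '[0,0,0,0,0,-40,60, 0,0,0,0,0,-80,60, 0,0,0,0,0,-120,60, 0,0,0,0,0,-160,60, 0,0,0,0,0,-188,60]' >/dev/null
python3 -m crank '[0,0,0,0,0,0,60,0,0,0,0,0,0,255, 0,0,0,0,0,0,255,0,0,0,0,0,0,255,0,0,0,0,0,0,255]' 25 >/dev/null; python3 st.py
python3 -m crank '[0,0,0,0,0,3,255, 0,0,0,-30,0,6,255, 0,0,0,-65,0,6,255, 0,0,0,-100,0,10,255, 0,0,0,-100,35,25,255]' >/dev/null; python3 st.py
python3 -m crank '[0,0,0,0,40,0,255, 0,0,0,0,80,0,255, 0,0,0,25,110,0,255, 0,0,0,50,140,0,255, 0,0,0,75,170,0,255]' >/dev/null
python3 -m crank '[0,0,0,25,20,0,255, 0,0,0,50,40,0,255, 0,0,0,71,52,0,255, 0,0,-0.035,71,54,0,255,0,0,-0.035,71,54,0,255]' >/dev/null; python3 st.py
```

```text
t 8.85 pos [522.6  -5.3  32.5] xyaw 1.99 z [-0.  0. -1.] F [-0.3  0.3 -0.4] gap mm 49.6 grip 24.8
t 9.27 pos [412.6  23.2  53.4] xyaw 1.56 z [-0.013 -0.005 -1.   ] F [ 1.3 -1.6 -2.3] gap mm 49.7 grip 24.8
t 10.1 pos [568.7 254.8  57.3] xyaw -0.07 z [-0.001  0.001 -1.   ] F [-0.  -0.7 -1. ] gap mm 49.8 grip 24.8
```

```bash
python3 -m crank '[0,0,0,0,0,-20,255, 0,0,0,0,0,-35,255, 0,0,0,0,0,-41,255, 0,0,0,0,0,-41,255, 0,0,0,0,0,-41,70]' >/dev/null; python3 st.py
python3 -m crank '[0,0,0,0,0,0,70,0,0,0,0,0,0,70,0,0,0,0,0,0,70,0,0,0,0,0,40,70,0,0,0,0,0,80,70]' >/dev/null
python3 -m crank '[0,0,0,0,-40,10,70,0,0,0,0,-80,20,70,0,0,0,-10,-120,20,70,0,0,0,-20,-160,20,70,0,0,0,-20,-200,20,70]' >/dev/null; python3 st.py
python3 - <<'E'
from cell import r
from h import *
t=r.capture('top');s=r.capture('side')
for n,c in (('top',t),('side',s)):
  for col in 'oe':
    for k in blobs(tmask(c,col),80):
        q=plane(c,[k.reshape(-1,2).mean(0)],.014)[0]
        if .3<q[0]<.75 and -.45<q[1]<.35: print(n,col,rectpose(c,k,.014))
cv2.imwrite('pics/m1.png',cv2.resize(np.vstack([t['color'][150:290,150:390],s['color'][140:300,200:440]]),(480,600)))
E
```

```text
t 10.52 pos [568.1 253.1  16.4] xyaw -0.01 z [-0.001 -0.001 -1.   ] F [-0.8  0.  -0.4] gap mm 51.9 grip 0.0
t 11.35 pos [547.   52.1 117. ] xyaw 0.03 z [ 0.    -0.001 -1.   ] F [ 1.1  0.1 -0.2] gap mm 63.2 grip 0.0
top o [ 416.9 -361.8  146.6   49.5    2.7]
top o [ 599.8 -350.3  146.3   51.2    2.8]
top e [ 593.2 -235.7  149.5   48.     3.7]
top e [667.   67.   76.7  31.5 -71.8]
top e [607.7 254.9 146.4  44.6   1.5]
side o [ 415.8 -355.1  149.1   55.6    1.1]
side o [ 637.  -347.5   71.2   63.4    0.9]
side e [611.6 251.8 135.9  47.6   1.2]
side e [713.6  26.9 161.1 109.4 -32.9]
```

View pics/m1.png

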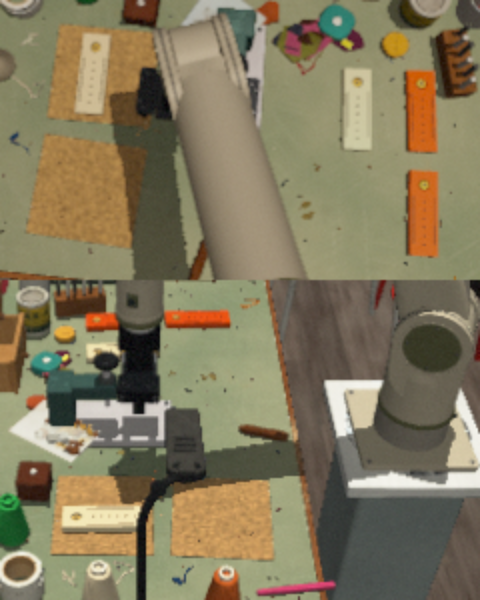

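Side view (100,517) and top view (92,73) show the first ecru template flat on the ecru mat at (0.608, 0.254), and nothing else has moved. Next is the far ecru template, whose bush is already home.

```bash
python3 -m crank '[0,0,0,-35,-10,10,70, 0,0,0,-50,-45,20,40, 0,0,0.02,-50,-85,20,0, 0,0,0.04,-50,-125,20,0,0,0,0.04,-40,-160,10,0]' >/dev/null
python3 -m crank '[0,0,0,15,-35,-20,0, 0,0,0,30,-70,-30,0, 0,0,0,45,-105,-40,0, 0,0,0,45,-130,-60,0,0,0,0,45,-130,-60,0]' >/dev/null; python3 st.py
```

```text
t 12.28 pos [ 551.1 -242.6   62.7] xyaw 1.87 z [-0.004 -0.001 -1.   ] F [-0.8 -0.7 -0.8] gap mm 87.1 grip 0.0
```

```bash
python3 -m crank '[0,0,0,0,0,-25,0, 0,0,0,0,0,-45,0, 0,0,0,0,0,-50,0, 0,0,0,0,0,-50,0, 0,0,0,0,0,-50,255]' >/dev/null; python3 st.py
python3 -m crank '[0,0,0,0,0,0,255,0,0,0,0,0,0,255,0,0,0,0,0,0,255,0,0,0,0,0,0,255,0,0,0,0,0,0,255]' 25 >/dev/null; python3 st.py
```

```text
t 12.7 pos [ 554.  -236.    17.4] xyaw 2.31 z [ 0.001 -0.    -1.   ] F [-0.4 -0.3  0.8] gap mm 84.7 grip 0.0
t 13.12 pos [ 553.6 -236.4   17. ] xyaw 2.28 z [ 0. -0. -1.] F [ 0.3  0.5 -0.6] gap mm 54.6 grip 0.0
```

```bash
python3 -m crank '[0,0,0,0,0,0,60,0,0,0,0,0,-5.5,60,0,0,0,0,0,-5.5,60,0,0,0,0,0,-5.5,255,0,0,0,0,0,-5.5,255]' >/dev/null
python3 -m crank '[0,0,0,0,0,0,255,0,0,0,0,0,0,255,0,0,0,0,0,0,255]' 25 >/dev/null; python3 st.py
```

```text
t 13.78 pos [ 553.5 -236.4   11.1] xyaw 2.28 z [ 0. -0. -1.] F [ 0.1  0.1 -0.8] gap mm 50.0 grip 25.0
```

```bash
python3 -m crank '[0,0,0,-10,0,20,255, 0,0,0,-40,15,40,255, 0,0,0,-70,40,45,255, 0,0,0,-100,68,45,255, 0,0,0,-113,105,45,255]' >/dev/null
python3 -m crank '[0,0,0,0,40,0,255,0,0,0,0,80,0,255,0,0,0,0,120,0,255,0,0,0,0,160,0,255,0,0,0,0,200,0,255]' >/dev/null; python3 st.py
python3 -m crank '[0,0,0,10,40,0,255,0,0,0,35,72,0,255,0,0,-0.02,65,100,0,255,0,0,-0.04,97,106,0,255,0,0,-0.04,128,106,0,255]' >/dev/null
python3 -m crank '[0,0,0,0,0,-10,255,0,0,0,0,0,-20,255,0,0,0,0,0,-20,255]' >/dev/null; python3 st.py
```

```text
t 14.62 pos [440.1  70.3  56.4] xyaw 2.26 z [ 0.001 -0.001 -1.   ] F [ 0.3  0.5 -1. ] gap mm 49.7 grip 25.0
t 15.28 pos [566.5 174.1  33.5] xyaw 0.0 z [-0.004 -0.001 -1.   ] F [-0.1 -0.1 -1.4] gap mm 49.8 grip 25.0
```

```bash
python3 -m crank '[0,0,0,0,0,-12,255, 0,0,0,0,0,-21,255, 0,0,0,0,0,-21,255, 0,0,0,0,0,-21,255, 0,0,0,0,0,-21,70]' >/dev/null; python3 st.py
python3 -m crank '[0,0,0,0,0,0,70,0,0,0,0,0,0,70,0,0,0,0,0,0,70,0,0,0,0,0,40,70,0,0,0,0,0,80,70]' >/dev/null
python3 -m crank '[0,0,0,-30,-20,0,40,0,0,0,-60,-50,0,0,0,0,0,-70,-85,0,0,0,0,0,-80,-125,0,0,0,0,0,-85,-165,0,0]' >/dev/null
python3 -m crank '[0,0,0.01,0,-40,0,0,0,0,0.02,0,-80,0,0,0,0,0.03,0,-120,0,0,0,0,0.04,0,-160,0,0,0,0,0.04,0,-200,0,0]' >/dev/null; python3 st.py
python3 - <<'E'
from cell import r
from h import *
t=r.capture('top');s=r.capture('side')
for n,c in (('top',t),('side',s)):
  for col in 'oe':
    for k in blobs(tmask(c,col),80):
        q=plane(c,[k.reshape(-1,2).mean(0)],.014)[0]
        if .3<q[0]<.75 and -.45<q[1]<.35: print(n,col,rectpose(c,k,.014))
  X=cloud(c); m=np.zeros(X.shape[:2],bool)
E
```

```text
t 15.7 pos [568.2 174.5  15. ] xyaw -0.0 z [-0. -0. -1.] F [ 0.1  0.5 -1. ] gap mm 52.2 grip 0.0
t 16.95 pos [ 483.1 -192.5   95.5] xyaw 2.32 z [ 0.001 -0.001 -1.   ] F [0.8 1.  0.5] gap mm 86.9 grip 0.0
top o [ 416.8 -370.4  146.8   34.5   -0.8]
top o [ 642.9 -348.2   60.1   51.2    2.8]
top e [ 568.  -297.6   74.8   27.1   81.6]
top e [ 6.076e+02  1.749e+02  1.472e+02  4.620e+01 -6.000e-01]
top e [608.  254.9 145.6  44.9   1. ]
top e [723.2  52.9 148.9  77.9 -29.8]
side o [ 600.  -348.1  145.2   63.4    0.9]
side o [ 382.7 -357.5   83.    60.1    7.7]
side e [612.  251.8 136.6  47.6   1.2]
side e [607.  170.2 147.2  46.2   1.1]
side e [713.6  26.9 161.1 109.4 -32.9]
```

Both ecru templates lie side by side on the ecru mat, at (0.608, 0.175) and (0.608, 0.255). Next is the near orange one.

```bash
python3 -m crank '[0,0,0,-21,-35,0,0,0,0,0,-42,-70,0,0,0,0,0,-63,-105,0,0,0,0,0,-84,-140,0,0,0,0,0,-105,-174,0,0]' >/dev/null
python3 -m crank '[0,0,0,0,0,-30,0,0,0,0,0,0,-60,0,0,0,0,0,0,-60,0,0,0,0,0,0,-60,0]' >/dev/null; python3 st.py
```

```text
t 17.8 pos [ 378.  -363.1   34.5] xyaw 2.32 z [-0.002  0.002 -1.   ] F [0.1 0.8 1.2] gap mm 86.7 grip 0.0
```

```bash
python3 -m crank '[0,0,0,-1,-2,-12,0,0,0,0,-1,-2,-23,0,0,0,0,-1,-2,-23,0,0,0,0,-1,-2,-23,255,0,0,0,-1,-2,-23,255]' >/dev/null
python3 -m crank '[0,0,0,0,0,0,255,0,0,0,0,0,0,255,0,0,0,0,0,0,255,0,0,0,0,0,0,255,0,0,0,0,0,0,255]' 25 >/dev/null;python3 -m crank '[0,0,0,0,0,0,255]'>/dev/null; python3 st.py
```

```text
t 18.72 pos [ 377.5 -366.4   12.2] xyaw 2.28 z [ 0. -0. -1.] F [-0.6  0.   2.3] gap mm 49.7 grip 25.0
```

```bash
python3 -m crank '[0,0,0,0,0,20,255,0,0,0,6,30,28,255,0,0,0,12,70,28,255,0,0,0,18,110,28,255,0,0,0,24,150,28,255]' >/dev/null
python3 -m crank '[0,0,0,6,40,0,255,0,0,0,13,80,0,255,0,0,0,19,120,0,255,0,0,0,26,160,0,255,0,0,0,32,200,0,255]' >/dev/null
python3 -m crank '[0,0,0,25,12,0,255,0,0,0,55,12,0,255,0,0,0,89,12,0,255,0,0,0,89,12,-6,255,0,0,0,89,12,-6,255]' >/dev/null; python3 st.py
cat > bush.py <<'E'
from cell import r
from h import *
S=[r.capture('side') for _ in range(3)]; s=S[0]; c=np.mean([x['color'] for x in S],0).astype(np.uint8)
print('punch row',c[201:203,248:260].mean(2).mean(0).round())
print(c[203:211,248:262,1]); print(cv2.cvtColor(c,cv2.COLOR_BGR2HSV)[203:211,248:262,0])
m=cv2.cvtColor(c,cv2.COLOR_BGR2HSV)[203:211,248:260,0].astype(float)
w=np.clip(m-12,0,10)*(m<32); v,u=np.mgrid[203:211,248:260]; b=((u*w).sum()/w.sum(),(v*w).sum()/w.sum()); print(b,plane(s,[b],.037)[0].round(4))
cv2.imwrite('pics/bush.png',cv2.resize(c[170:215,220:280],(600,450),interpolation=cv2.INTER_CUBIC))
E
python3 bush.py
```

```text
t 19.97 pos [522.8  -3.9  32.9] xyaw 2.29 z [-0.001  0.001 -1.   ] F [-1.3  0.2 -2.4] gap mm 49.3 grip 25.0
punch row [201. 200. 197. 198. 153. 110. 114. 187. 197. 197. 196. 194.]
[[129 118 115 113  98  95  92 109 109 109 103 100  96  94]
 [103  84  85  85  83  88  83  84  85  88  81  81  80  78]
 [103  84  84  82  84  90  85  82  82  84  84  83  84  84]
 [ 71  55  56  57  79  68  76  77  59  54  54  81  80  68]
 [ 60  38  37  40  81  80  87  69  45  42  41  81  83  81]
 [ 62  41  38  39  60  69  69  52  43  39  40  78  84  84]
 [ 52  42  40  42  41  44  47  44  37  40  41  70  69  69]
 [ 45  42  40  39  38  39  40  39  39  42  42  70  78  77]]
[[ 7  7  7  7  7  7  7  7  7  7  7  8  8  8]
 [ 8  9  9  9  9  8  9  9  9  9  9  9  9  9]
 [ 8  9  9  9  9 12 11  9  9  9  9  9  9  9]
 [ 7  8  8  9 13 15 17 12 10  9  9  8  8  9]
 [ 8  8  9 10 18 19 19 16 10  8  9  9  9  9]
 [ 7  8  8  9 13 14 14 11  9  9  9  9  9  9]
 [ 8  8  8  9  9  9 10  9  8  8  8  8  8  8]
 [ 9  9  9  9  8  9  9  9  8  9  9  9  9  9]]
(np.float64(253.3684210526316), np.float64(206.89473684210526)) [0.6092 0.003  0.037 ]
```

View pics/bush.png

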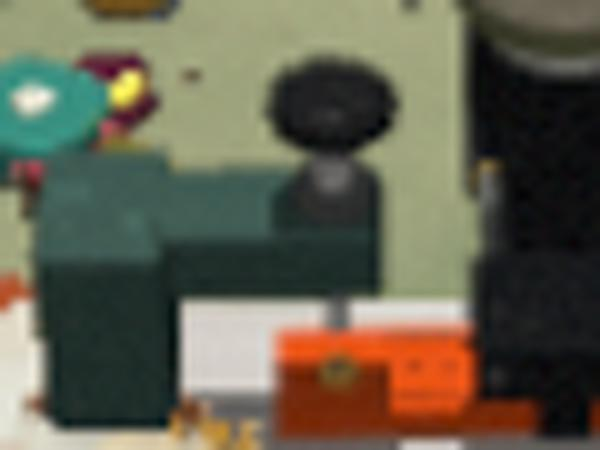

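The orange template's bush at (338,372) is directly below the punch at (338,312), measured at (0.609, 0.002). I'll release and press.

```bash
python3 -m crank '[0,0,0,0,-1,0,255,0,0,0,0,-1,-1,255,0,0,0,0,-1,-1,73,0,0,0,0,-1,-1,73,0,0,0,0,-1,-1,73]' >/dev/null
python3 -m crank '[0,0,0,0,0,0,73,0,0,0,0,0,0,73]' >/dev/null; python3 st.py
python3 -m crank '[0,0,0,0,0,40,73, 0,0,0,0,0,80,73, 0,0,0,0,0,120,73, 0,0,0,0,0,160,255, 0,0,0,0,0,190,255]' >/dev/null
python3 -m crank '[0,0,0,30,0,0,255, 0,0,0,60,4,0,255, 0,0,0,87,6,0,255, 0,0,0,87,6,0,255,0,0,0,87,6,0,255]' >/dev/null;python3 st.py
python3 bush.py | tail -1
python3 -m crank '[0,0,0,0,0,-15,255, 0,0,0,0,0,-28,255, 0,0,0,0,0,-34,255,0,0,0,0,0,-34,255,0,0,0,0,0,-34,255]' >/dev/null; python3 st.py
python3 -m crank '[0,0,0,0,0,-4,255, 0,0,0,0,0,-8,255, 0,0,0,0,0,-12,255,0,0,0,0,0,-16,255,0,0,0,0,0,-20,255]' >/dev/null; python3 st.py
python3 -m crank '[0,0,0,0,0,-3,255, 0,0,0,0,0,-6,255, 0,0,0,0,0,-9,255,0,0,0,0,0,-12,255,0,0,0,0,0,-12,255]' >/dev/null; python3 st.py
```

```text
t 20.7 pos [522.5  -5.3  33.2] xyaw 2.28 z [ 0. -0. -1.] F [0.5 0.4 0.2] gap mm 61.8 grip 0.0
t 21.53 pos [609.9   1.2 222.1] xyaw 2.32 z [-0.001  0.001 -1.   ] F [-0.7  0.3  0.9] gap mm 23.6 grip 0.0
(np.float64(253.44827586206895), np.float64(206.31034482758622)) [ 6.091e-01 -5.000e-04  3.700e-02]
t 22.1 pos [6.091e+02 4.000e-01 1.891e+02] xyaw 2.27 z [-0.001 -0.    -1.   ] F [ 0.  -0.3  0.4] gap mm 0.7 grip 0.0
t 22.52 pos [609.8   0.7 169.1] xyaw 2.28 z [ 0.001 -0.    -1.   ] F [ 0.5 -0.6  5.2] gap mm 0.3 grip 2.5
t 22.93 pos [610.    0.7 159.2] xyaw 2.27 z [ 0.002 -0.001 -1.   ] F [-7.2 -1.9 20.3] gap mm 0.3 grip 10.2
```

```bash
python3 -m crank '[0,0,0,0,0,-1,255, 0,0,0,0,0,-2,255,0,0,0,0,0,-3,255,0,0,0,0,0,-3,255]' >/dev/null; python3 st.py
python3 -m crank '[0,0,0,0,0,15,255, 0,0,0,0,0,40,255, 0,0,0,-30,0,66,255,0,0,0,-60,-4,66,60, 0,0,0,-87,-6,66,60]' >/dev/null; python3 st.py
cat > dep.py <<'E'
from cell import r
from h import *
S=[r.capture('side') for _ in range(6)]
Z=np.median([cloud(x)[...,2] for x in S],0); print('knob z',np.percentile(Z[176:184,248:258],90).round(4)); print(Z[204:210,249:259].round(3))
E
python3 dep.py
```

```text
t 23.27 pos [610.1   0.7 158.7] xyaw 2.26 z [ 0.003 -0.002 -1.   ] F [-16.7  -2.5  41.6] gap mm 0.8 grip 20.6
t 23.68 pos [521.7  -5.  220.4] xyaw 2.3 z [ 0.001  0.    -1.   ] F [-0.5  0.2 -0.4] gap mm 7.6 grip 0.0
knob z 0.1823
[[0.036 0.034 0.036 0.035 0.036 0.038 0.035 0.037 0.035 0.036]
 [0.034 0.036 0.036 0.037 0.032 0.032 0.034 0.034 0.035 0.035]
 [0.038 0.033 0.033 0.028 0.028 0.029 0.032 0.037 0.038 0.039]
 [0.035 0.039 0.034 0.028 0.031 0.031 0.031 0.034 0.035 0.036]
 [0.037 0.036 0.037 0.034 0.038 0.035 0.035 0.037 0.033 0.036]
 [0.035 0.034 0.036 0.037 0.034 0.035 0.036 0.035 0.035 0.032]]
```

The orange bush is recessed about 6 mm and the knob is up. I'll regrasp and carry it to the orange mat.

```bash
python3 -m crank '[0,0,0,0,0,-40,60, 0,0,0,0,0,-80,60, 0,0,0,0,0,-120,60, 0,0,0,0,0,-160,60, 0,0,0,0,0,-188,60]' >/dev/null
python3 -m crank '[0,0,0,0,0,0,60,0,0,0,0,0,0,255, 0,0,0,0,0,0,255,0,0,0,0,0,0,255,0,0,0,0,0,0,255]' 25 >/dev/null; python3 st.py
python3 -m crank '[0,0,0,0,0,3,255, 0,0,0,-30,0,6,255, 0,0,0,-65,0,6,255, 0,0,0,-100,0,10,255, 0,0,0,-100,35,25,255]' >/dev/null
python3 -m crank '[0,0,0,-9,39,0,255,0,0,-0.02,-18,78,0,255,0,0,-0.04,-27,117,0,255,0,0,-0.04,-36,156,0,255,0,0,-0.04,-45,195,0,255]' >/dev/null
python3 -m crank '[0,0,0,-9,36,0,255,0,0,0,-9,36,-20,255,0,0,0,-9,36,-20,255,0,0,0,-9,36,-20,255]' >/dev/null; python3 st.py
```

```text
t 24.82 pos [522.6  -5.2  31.9] xyaw 2.29 z [-0.  0. -1.] F [ 0.2 -0.1 -0.7] gap mm 49.5 grip 25.0
t 25.98 pos [367.7 260.5  36.8] xyaw 0.05 z [-0.002 -0.001 -1.   ] F [-0.6 -0.8 -1.2] gap mm 49.7 grip 25.0
```

```bash
python3 -m crank '[0,0,0,0,2,-12,255, 0,0,0,0,2,-21,255, 0,0,0,0,2,-21,255, 0,0,0,0,2,-21,255, 0,0,0,0,2,-21,70]' >/dev/null; python3 st.py
python3 -m crank '[0,0,0,0,0,0,70,0,0,0,0,0,0,70,0,0,0,0,0,0,70,0,0,0,0,0,40,70,0,0,0,0,0,80,70]' >/dev/null
python3 -m crank '[0,0,0,10,-40,0,40,0,0,0,20,-80,0,0,0,0,0,30,-120,0,0,0,0,0,40,-160,0,0,0,0,0,50,-200,0,0]' >/dev/null
python3 -m crank '[0,0,0.01,10,-40,0,0,0,0,0.02,20,-80,0,0,0,0,0.03,30,-120,0,0,0,0,0.04,40,-160,0,0,0,0,0.04,50,-200,0,0]' >/dev/null; python3 st.py
python3 - <<'E'
from cell import r
from h import *
t=r.capture('top');s=r.capture('side')
for n,c in (('top',t),('side',s)):
  for col in 'oe':
    for k in blobs(tmask(c,col),80):
        q=plane(c,[k.reshape(-1,2).mean(0)],.014)[0]
        if .3<q[0]<.75 and -.45<q[1]<.35: print(n,col,rectpose(c,k,.014))
h=hsv(t);X=cloud(t);m=(h[...,0]>15)&(h[...,0]<30)&(h[...,1]>110)&(X[...,0]>.4)&(X[...,0]<.72)&(X[...,1]<-.25)&(X[...,1]>-.45)
for k in blobs(m,4): print('brass',k.reshape(-1,2).mean(0).round(1),plane(t,[k.reshape(-1,2).mean(0)],.015)[0].round(4))
E
```

```text
t 26.4 pos [368.9 262.4  16.7] xyaw -0.05 z [ 0.001 -0.    -1.   ] F [-1.  -1.4 -0.1] gap mm 52.2 grip 0.0
t 27.65 pos [ 468.6 -139.6   96.4] xyaw 2.32 z [ 0.    -0.001 -1.   ] F [0.4 0.9 0.9] gap mm 86.8 grip 0.0
top o [407.6 262.9 151.   52.   -0.9]
top o [ 599.7 -350.4  146.5   51.4    2.8]
top e [ 547.7 -219.1   72.4   27.5   85.2]
top e [ 6.076e+02  1.751e+02  1.472e+02  4.570e+01 -6.000e-01]
top e [607.7 254.6 146.3  44.7   1.3]
top e [747.9  69.9 160.2  70.6 -54.8]
side o [404.9 262.6 149.2  60.6  -1.1]
side o [ 600.  -348.1  145.2   63.4    0.9]
side e [612.  251.8 136.6  47.6   1.2]
side e [607.  170.2 147.2  46.2   1.1]
side e [713.6  26.9 161.1 109.4 -32.9]
brass [360.3 191.4] [ 0.6511 -0.3488  0.015 ]
brass [347.1 174.6] [ 0.7098 -0.297   0.015 ]
```

```bash
python3 -m crank '[0,0,0,16,-36,0,0,0,0,0,31,-72,0,0,0,0,0,47,-108,0,0,0,0,0,62,-144,0,0,0,0,0,78,-180,0,0]' >/dev/null
python3 -m crank '[0,0,0,15,-34,0,0,0,0,0,15,-34,-35,0,0,0,0,15,-34,-60,0,0,0,0,15,-34,-60,0]' >/dev/null; python3 st.py
```

```text
t 28.5 pos [ 558.5 -349.8   30.3] xyaw 2.26 z [-0.007  0.005 -1.   ] F [-1.8  1.3 -1.1] gap mm 87.0 grip 0.0
```

```bash
python3 -m crank '[0,0,0,0,0,0,0,0,0,0,0,0,0,0,0,0,0,0,0,0,0]' >/dev/null; python3 st.py
```

```text
t 28.75 pos [ 562.7 -351.5   38.5] xyaw 2.31 z [ 0.003 -0.002 -1.   ] F [-0.1  0.7  0.3] gap mm 87.1 grip 0.0
```

```bash
python3 -m crank '[0,0,0,0,-2,-13,0,0,0,0,0,-2,-25,0,0,0,0,0,-2,-25,0,0,0,0,0,-2,-25,255,0,0,0,0,-2,-25,255]' >/dev/null
python3 -m crank '[0,0,0,0,0,0,255,0,0,0,0,0,0,255,0,0,0,0,0,0,255,0,0,0,0,0,0,255,0,0,0,0,0,0,255]' 25 >/dev/null;python3 -m crank '[0,0,0,0,0,0,255]'>/dev/null; python3 st.py
```

```text
t 29.67 pos [ 561.4 -353.7   11.3] xyaw 2.27 z [ 0.    -0.001 -1.   ] F [ 0.1 -0.1  1.5] gap mm 49.5 grip 25.0
```

```bash
python3 -m crank '[0,0,0,0,0,20,255,0,0,0,-20,20,29,255,0,0,0,-45,50,29,255,0,0,0,-70,80,29,255,0,0,0,-95,110,29,255]' >/dev/null
python3 -m crank '[0,0,0,-10,38,0,255,0,0,0,-20,76,0,255,0,0,0,-26,116,0,255,0,0,0,-26,156,0,255,0,0,0,-26,196,0,255]' >/dev/null; python3 st.py
python3 -m crank '[0,0,0,0,30,0,255,0,0,0,15,43,0,255,0,0,0,40,43,0,255,0,0,0,60,43,0,255,0,0,0,60,43,0,255]' >/dev/null; python3 st.py
```

```text
t 30.5 pos [439.6 -45.9  40.2] xyaw 2.24 z [ 0.    -0.001 -1.   ] F [ 2.5  0.4 -0.8] gap mm 49.7 grip 25.0
t 30.92 pos [503.7  -3.7  40.5] xyaw 2.3 z [ 0.003  0.001 -1.   ] F [-0.2 -0.1 -0.5] gap mm 49.7 grip 25.0
```

```bash
python3 -m crank '[0,0,0,21,0,0,255,0,0,0,21,0,-4,255,0,0,0,21,0,-8,255,0,0,0,21,0,-8,255,0,0,0,21,0,-8,255]' >/dev/null; python3 st.py; python3 bush.py | tail -1
```

```text
t 31.33 pos [520.4  -4.3  31.7] xyaw 2.29 z [-0.001 -0.    -1.   ] F [-0.2  0.3 -2.1] gap mm 49.5 grip 25.0
(np.float64(253.3125), np.float64(207.03125)) [0.6094 0.0038 0.037 ]
```

```bash
python3 -m crank '[0,0,0,0,-2,1,255,0,0,0,0,-2,1,255,0,0,0,0,-2,0,255,0,0,0,0,-2,0,73,0,0,0,0,-2,0,73]' >/dev/null
python3 -m crank '[0,0,0,0,0,0,73,0,0,0,0,0,0,73,0,0,0,0,0,0,73]' >/dev/null; python3 st.py
python3 -m crank '[0,0,0,0,0,40,73, 0,0,0,0,0,80,73, 0,0,0,0,0,120,73, 0,0,0,0,0,160,255, 0,0,0,0,0,190,255]' >/dev/null
python3 -m crank '[0,0,0,30,0,0,255, 0,0,0,60,4,0,255, 0,0,0,88,7,0,255, 0,0,0,88,7,0,255,0,0,0,88,7,0,255]' >/dev/null;python3 st.py
python3 bush.py | tail -1
```

```text
t 32.15 pos [521.6  -6.3  32.1] xyaw 2.28 z [ 0. -0. -1.] F [ 0.1 -0.1  1.1] gap mm 61.4 grip 0.0
t 32.98 pos [609.9   1.2 221.1] xyaw 2.32 z [-0.002  0.001 -1.   ] F [-0.6 -0.1  0.2] gap mm 23.6 grip 0.0
(np.float64(253.1875), np.float64(206.4375)) [6.101e-01 3.000e-04 3.700e-02]
```

```bash
python3 -m crank '[0,0,0,0,0,-15,255, 0,0,0,0,0,-28,255, 0,0,0,0,0,-34,255,0,0,0,0,0,-34,255,0,0,0,0,0,-34,255]' >/dev/null; python3 st.py
python3 -m crank '[0,0,0,0,0,-4,255, 0,0,0,0,0,-8,255, 0,0,0,0,0,-12,255,0,0,0,0,0,-16,255,0,0,0,0,0,-20,255]' >/dev/null; python3 st.py
python3 -m crank '[0,0,0,0,0,-3,255, 0,0,0,0,0,-6,255, 0,0,0,0,0,-9,255,0,0,0,0,0,-12,255,0,0,0,0,0,-12,255]' >/dev/null; python3 st.py
python3 -m crank '[0,0,0,0,0,-1,255, 0,0,0,0,0,-2,255,0,0,0,0,0,-2,255]' >/dev/null; python3 st.py
python3 -m crank '[0,0,0,0,0,15,255, 0,0,0,0,0,40,255, 0,0,0,-30,0,66,255,0,0,0,-60,-4,66,60, 0,0,0,-88,-7,66,60]' >/dev/null; python3 st.py
python3 dep.py
```

```text
t 33.55 pos [6.090e+02 4.000e-01 1.882e+02] xyaw 2.27 z [-0.001 -0.    -1.   ] F [-1.8 -0.4  3.1] gap mm 0.6 grip 1.0
t 33.97 pos [6.098e+02 6.000e-01 1.680e+02] xyaw 2.27 z [ 0.001 -0.    -1.   ] F [-0.1 -1.   4.9] gap mm 0.6 grip 2.6
t 34.38 pos [6.099e+02 6.000e-01 1.590e+02] xyaw 2.27 z [ 0.002 -0.001 -1.   ] F [-11.1  -1.9  27.7] gap mm 0.3 grip 13.9
t 34.63 pos [610.    0.7 158.7] xyaw 2.26 z [ 0.003 -0.002 -1.   ] F [-19.4  -3.   40.6] gap mm 0.6 grip 20.8
t 35.05 pos [520.9  -5.8 220.5] xyaw 2.32 z [ 0.001  0.001 -1.   ] F [ 0.9 -0.7  1.1] gap mm 7.5 grip 0.0
knob z 0.1823
[[0.037 0.035 0.036 0.035 0.037 0.036 0.037 0.035 0.035 0.034]
 [0.034 0.034 0.037 0.032 0.031 0.033 0.035 0.034 0.036 0.033]
 [0.035 0.037 0.034 0.034 0.031 0.029 0.033 0.033 0.035 0.036]
 [0.035 0.035 0.034 0.031 0.032 0.029 0.035 0.033 0.036 0.033]
 [0.037 0.037 0.036 0.038 0.037 0.034 0.034 0.032 0.035 0.033]
 [0.035 0.033 0.036 0.035 0.035 0.035 0.037 0.036 0.036 0.037]]
```

Bush home again. I'll take the last template to the orange mat.

```bash
python3 -m crank '[0,0,0,0,0,-40,60, 0,0,0,0,0,-80,60, 0,0,0,0,0,-120,60, 0,0,0,0,0,-160,60, 0,0,0,0,0,-188,60]' >/dev/null
python3 -m crank '[0,0,0,0,0,0,60,0,0,0,0,0,0,255, 0,0,0,0,0,0,255,0,0,0,0,0,0,255,0,0,0,0,0,0,255]' 25 >/dev/null; python3 st.py
python3 -m crank '[0,0,0,0,0,3,255, 0,0,0,-30,0,6,255, 0,0,0,-65,0,6,255, 0,0,0,-100,0,10,255, 0,0,0,-100,35,25,255]' >/dev/null
python3 -m crank '[0,0,0,-12,37,0,255,0,0,-0.02,-24,74,0,255,0,0,-0.04,-36,111,0,255,0,0,-0.04,-51,149,0,255,0,0,-0.04,-51,149,0,255]' >/dev/null
python3 -m crank '[0,0,0,0,0,-20,255,0,0,0,0,0,-20,255,0,0,0,0,0,-20,255]' >/dev/null; python3 st.py
```

```text
t 36.18 pos [521.6  -6.2  31.9] xyaw 2.28 z [-0.  0. -1.] F [-0.1  0.5 -1. ] gap mm 49.8 grip 25.0
t 37.27 pos [369.7 177.3  36.8] xyaw 0.01 z [-0.002 -0.    -1.   ] F [-0.6 -0.2 -0.1] gap mm 49.5 grip 25.0
```

```bash
python3 -m crank '[0,0,0,0,0,-12,255, 0,0,0,0,0,-21,255, 0,0,0,0,0,-21,255, 0,0,0,0,0,-21,255, 0,0,0,0,0,-21,75]' >/dev/null; python3 st.py
python3 -m crank '[0,0,0,0,0,0,75,0,0,0,0,0,0,75,0,0,0,0,0,0,75,0,0,0,0,0,40,75,0,0,0,0,0,80,75]' >/dev/null
python3 -m crank '[0,0,0,5,-30,25,75,0,0,0,15,-65,40,75,0,0,0,25,-105,40,40,0,0,0,35,-145,40,40,0,0,0,45,-185,40,40]' >/dev/null
python3 -m crank '[0,0,0,0,-40,0,40,0,0,0,0,-80,0,40,0,0,0,0,-120,0,40,0,0,0,0,-160,0,40,0,0,0,0,-200,0,40]' >/dev/null; python3 st.py
python3 - <<'E'
from cell import r
from h import *
t=r.capture('top');s=r.capture('side')
for n,c in (('top',t),('side',s)):
  X=cloud(c)
  for col in 'oe':
    for k in blobs(tmask(c,col),80):
        q=plane(c,[k.reshape(-1,2).mean(0)],.014)[0]
        if .3<q[0]<.75 and -.45<q[1]<.35:
            m=np.zeros(X.shape[:2],np.uint8);cv2.drawContours(m,[k],-1,1,-1);print(n,col,rectpose(c,k,.017),'z',np.median(X[m>0][:,2]).round(4))
  H=hsv(c);m=(H[...,0]>10)&(H[...,0]<20)&(H[...,1]>90)&(H[...,1]<190)&(H[...,2]>140)&(X[...,1]>.1)&(X[...,0]<.75)
  lo=X[m&(X[...,0]<.49)&(abs(X[...,2])<.01)];hi=X[m&(X[...,0]>.51)&(abs(X[...,2])<.01)]
  for p in (lo,hi): print('mat mid',((np.percentile(p,1,axis=0)+np.percentile(p,99,axis=0))/2).round(3))
cv2.imwrite('pics/end.png',cv2.resize(np.vstack([t['color'][130:270,100:360],s['color'][160:310,180:440]]),(535,600)))
E
```

```text
t 37.68 pos [370.8 177.7  16.6] xyaw -0.03 z [ 0.  0. -1.] F [ 0.6  0.4 -0.4] gap mm 52.1 grip 0.0
t 38.93 pos [ 415.1 -209.4  136.4] xyaw -0.0 z [ 0.    -0.001 -1.   ] F [0.5 0.5 0.2] gap mm 73.4 grip 0.0
top o [410.5 178.2 149.   50.9   0.5] z 0.0158
top o [407.5 262.2 150.3  51.8  -0.5] z 0.0158
top e [ 472.9 -337.9   79.3   36.7   71.6] z 0.5245
top e [ 6.069e+02  1.745e+02  1.469e+02  4.610e+01 -6.000e-01] z 0.016
top e [607.4 254.2 145.4  44.6   1.3] z 0.016
top e [746.1  71.1 163.1  70.5 -54.8] z 0.0301
mat mid [0.362 0.239 0.002]
mat mid [0.61  0.236 0.001]
side o [405.2 265.8 148.8  59.4  -1.1] z 0.017
side o [408.7 184.7 147.6  55.5   0.8] z 0.0171
side e [611.8 254.4 136.3  47.5   1.2] z 0.0173
side e [606.8 173.1 146.9  46.1   1.1] z 0.0182
side e [713.9  34.5 161.9 108.9 -36.2] z 0.0317
mat mid [0.356 0.418 0.002]
mat mid [0.609 0.238 0.003]
```

View pics/end.png

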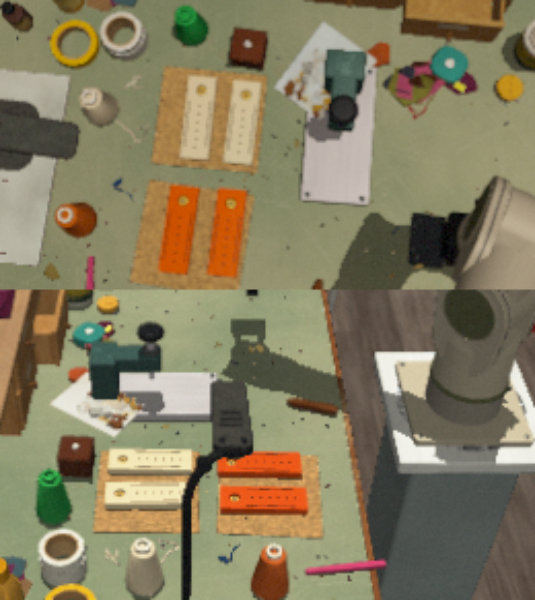

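All four templates lie flat on the mats of their own colour: ecru at top view (198,118) and (242,122), orange at (180,228) and (228,233). The cones and bystanders have not moved and the knob is up. I'll make one last depth check of the four bushes.

```bash
python3 - <<'E'
from cell import r
from h import *
T=[r.capture('top') for _ in range(8)]; t=T[0]; X=np.median([cloud(x) for x in T],0)
for n,b in dict(ec1=(.6565,.255),ec2=(.657,.1745),or1=(.4565,.262),or2=(.4595,.1785)).items():
    d=np.hypot(X[...,0]-b[0],X[...,1]-b[1]); z=X[...,2]
    print(n,'hole min',np.sort(z[d<.010])[:6].round(4),'ring',np.median(z[(d>.014)&(d<.022)]).round(4))
E
```

```text
ec1 hole min [0.01   0.0104 0.0108 0.011  0.011  0.0113] ring 0.0159
ec2 hole min [0.0091 0.0092 0.0095 0.0101 0.0102 0.0106] ring 0.0161
or1 hole min [0.0009 0.0088 0.0097 0.0103 0.0104 0.0107] ring 0.0161
or2 hole min [0.0078 0.0088 0.0099 0.0105 0.0105 0.0105] ring 0.016
```

All four bushes sit about 5 mm or more below the face.

```bash
python3 -c "
from cell import r
print(r.finish_job())"
```

```text
the job is handed in; nothing more can be done
None
```

I handed in the job with all four templates flat and side by side on the mats of their own colour, three bushes pressed and one already home, the knob up and the bystanders unmoved; the hand-in gave no verdict.

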